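# Stow the marked blanks by colour and slide the magazine cover home

### The arm

A 6-joint arm with a two-finger parallel gripper is mounted at the origin on the work surface. World frame = base frame: x ahead of the robot, y to its left, z up, the work surface at z = 0. Lengths are in m, angles in rad, forces in N, time in s.
With the tool pointing down it reaches from about 0.35 to 0.775 m from the base axis. Payload 7.3 kg.
Tool frame: the origin (TCP) lies midway between the tips of the shut fingers; the grasp point (between the pads) lies 19 mm behind it; z points along the fingers, y is the line along which they close (so a half turn about z gives the same grasp; the last joint's range is limited). The gripper opens to 92 mm and grips with 3 to 60 N. Pads are 19 mm wide; open, the fingers measure 130 mm over their backs; the gripper's body (75 mm by 190 mm) begins 47 mm behind the grasp point.
Start: joints at [-0.146, 0.342, 1.524, -0, 1.275, -0.146], TCP at [0.525, 0, 0.227] pointing down, gripper open.
Joint ranges: [-2.53, 2.53], [-0.77, 2.02], [0.04, 2.7], [-1, 4.14], [0.28, 2.66], [-3.11, 3.11]. Speed limits (rad/s): [2.57, 2.57, 3.14, 3.14, 3.14, 3.14].

### API

Orientations are given as a unit quaternion [w, x, y, z].
In Python, from plant import ctrl, eyes gives the robot as it stands. The module is installed in compiled form; this text tells all that it offers.
- The arm moves only by the tool step_arm, never from a script. Its argument "commands" is a list of rows, each a list of 2 entries, a list of its own where there are three numbers: the shift along the tool's x, y, z in m, then the turn, a rotation vector about the tool's x, y, z in rad. In form: [[[dx, dy, dz], [ax, ay, az]], ...]. A call has exactly 8 rows; each row is the pose to reach, as a shift and turn from the pose commanded when the call began, along the tool's axes at that moment; what a row does not reach only later rows make up. A row lasts 1/8 s, in which the tool goes at most 62.5 mm and 10.7 degrees, less where a joint would pass 70% of its speed; a pose out of reach is approached as far as the arm can. A call with a gripper value outside its range is refused whole. "claw" is the opening, from 0 (shut) to 1 (fully open), set as the call begins (left out, the last holds). The fingers move at their own pace and stop on an object; "force" is the grip in N (left out, the last holds). Time passes only in rows, so rows that repeat a pose let the fingers close, or fill a call up. It gives the time, the measured TCP pose, the force, the opening and the grip force at its end, in the units of the state.
- ctrl.read_state(): the state, without advancing time (a new reading comes with each control period).
- eyes.read_camera(name): name is "scene" or "side" or "wrist"; returns the picture (420x560x3 uint8, blue, green, red); there is no depth.
- eyes.get_calibration(name): a dict with "fx", "fy", "cx", "cy" (pixels), "R" (3x3) and "t" (3): a world point X has camera coordinates R X + t; the wrist camera has in their place "mount" (4x4, takes a point from camera to tool coordinates, whose origin is the TCP and whose axes are the flange's). Camera axes: x right, y down, z forward; pixel columns grow to the right and rows downward; lengths in m; the calibration is good to about 2 mm. A picture is of the moment at which its call begins: read the wrist's pose just before it. get_calibration takes no time and is no camera call.
- ctrl.hand_in(): hands the job in; it is judged then, once.
The state is a dict: "time_s": time; "joint_pos": joint angles; "dq": joint speeds; "joint_efforts": joint torques, N m; "tcp_pos": TCP position; "orientation": TCP orientation; "force": force on the tool from outside, world axes, zero at the start; "moment": the same for the moment, N m; "grip_width": opening from 0.0 (shut) to 1.0 (fully open); "gripper_force": force on a finger pad.
Only numpy, scipy, OpenCV 4.12 (cv2) and the standard library are available. Lean on these libraries where they do the work, as an engineer would, in place of code of your own. Each camera call takes 0.05 s, during which the arm holds its last target. There are 200 camera calls.

### The job

Put the red blank into the red-floored bay of the sloping magazine and the blue blank into the blue-floored bay, then push the steel sliding cover up the slope by its black tab with the fingers, through its click to the end stop (set a little differently each time), and keep it pressed there at about 15 N (never over 25 N) for half a second. Let go: the cover must stay fully shut by itself (let go before the click it slides back down). Leave everything else on the table where it is.

Things in the scene. Friction and masses are not known exactly. Their poses are not given: they have to be found in the camera images.
- magazine: sloping two-bay aluminium magazine on the marking station (fixed). Tilted 24 degrees: x up the slope, away from the robot, y left along its width, z square out of the slope. Origin: middle of the low edge of the bays, in the plane of the cover's underside, 120 mm above the table. Side walls and guide rails at |y| = 98 to 110 mm stand up to z = 10 mm, from x = -128 to 142 mm
- red_bay (a point): point on the red floor of the left bay, in mid-width, 62 mm up from its low end; frame as the magazine's. The bay spans magazine x = 0 to 118 mm, y = 3 to 98 mm; floor at z = -34 mm, divider between the bays up to z = -20 mm, low end wall to z = 0, high end wall to z = -6 mm
- blue_bay (a point): point on the blue floor of the right bay, in mid-width, 62 mm up from its low end; frame as the magazine's. The bay spans magazine x = 0 to 118 mm, y = -3 to -98 mm; floor at z = -34 mm, divider between the bays up to z = -20 mm, low end wall to z = 0, high end wall to z = -6 mm
- red_blank_mid (a point): red aluminium marking blank, a bar 80 x 32 x 20 mm with all edges slightly rounded, 0.1 to 0.2 kg; this point is its centre, 10 mm up when it lies flat on the table; x along its 80 mm length, y along its 32 mm width, z up
- blue_blank_mid (a point): blue aluminium marking blank, a bar 80 x 32 x 20 mm with all edges slightly rounded, 0.1 to 0.2 kg; this point is its centre, 10 mm up when it lies flat on the table; x along its 80 mm length, y along its 32 mm width, z up
- cover (a joint): sliding steel cover, 140 x 196 x 5 mm, 0.4 to 0.8 kg; value in m: 0.122 = right down, towards the robot, bays open but for their lowest 14 mm; smaller as it goes up. Home is at an adjustable end stop met somewhere between 0.016 and 0 (not given: feel it). Slides down by its weight unless held. A spring catch acts over the last 13 mm before home: 6 to 13 N to pass, snaps over 6 mm before home
- tab (a point): centre of the black push tab on the cover's centre line: 24 mm along the slope, 24 mm wide, 26 mm high (magazine z = 5 to 31 mm); frame as the magazine's. At magazine x = 88 mm minus the joint value. Push its lower face, square to the slope
- bar_edge (a point): middle of the lower edge, nearest the robot, of the white extraction bar that crosses over the magazine's upper end on two posts (264 mm wide, 45 mm deep, 50 mm high, underside 264 mm above the table). A gripper held vertically at the home place of the tab strikes it; held square to the slope it goes clear
- bare_blank_mid (a point): bystander: bare, uncoloured aluminium blank of the same size, lying on the table; centre; leave it alone
- level: bystander: yellow spirit level 200 x 22 x 45 mm, origin under its centre
- lens_cap: bystander: black round lens cap, 68 mm across, 28 mm high, origin under its centre
- gauge_case: bystander: grey gauge case 190 x 70 x 25 mm, origin under its centre
- cleaner: bystander: white bottle with blue cap, 60 mm across, 130 mm high, origin under its centre
- driver: bystander: screwdriver with orange handle lying on the table
There are look-alikes about, which are no part of the job. Of the things that look like the part that bears red_blank_mid, take the one that is nearest to the robot's base at the start. Of the things that look like the part that bears blue_blank_mid, the smaller one is meant.

How it is judged:
On the way, in this order (a step that is already met when the one before it is completed fails the run):
1. the red blank lies in the red bay and the blue blank in the blue bay, with the cover still open (x of red_blank_mid in the frame of magazine between 0.015 and 0.105 m and y of red_blank_mid in the frame of magazine between 0.01 and 0.09 m and z of red_blank_mid in the frame of magazine between -0.036 and -0.012 m and x of blue_blank_mid in the frame of magazine between 0.015 and 0.105 m and y of blue_blank_mid in the frame of magazine between -0.09 and -0.01 m and z of blue_blank_mid in the frame of magazine between -0.036 and -0.012 m and value of joint cover above 0.07 m), for 0.2 s.
2. the cover, fully home, is pressed against its end stop by the fingers with 11 to 32 N for 0.3 s (value of joint cover below 0.018 m and contact force between the fingers and cover above 11 N), for 0.3 s.
At the end, for the whole second after the job is handed in: The cover is shut and held there by its catch alone (joint value below 19 mm; uncaught it slides down); the red blank is down in the red bay and the blue blank down in the blue bay (centres between the bay's walls and at least 12 mm below the cover's plane), all at rest (x of red_blank_mid in the frame of magazine between 0.015 and 0.105 m and y of red_blank_mid in the frame of magazine between 0.01 and 0.09 m and z of red_blank_mid in the frame of magazine between -0.036 and -0.012 m and x of blue_blank_mid in the frame of magazine between 0.015 and 0.105 m and y of blue_blank_mid in the frame of magazine between -0.09 and -0.01 m and z of blue_blank_mid in the frame of magazine between -0.036 and -0.012 m and value of joint cover below 0.019 m and linear speed of cover below 0.01 m/s and linear speed of each of red_blank, blue_blank below 0.02 m/s); the robot touches nothing.
It fails at once if the cover is rammed: the robot pushes on it with more than 32 N (contact force between any of the fingers, the arm and cover above 32 N).
It fails at once if a bystander (bare blank, level, lens cap, gauge case, cleaner bottle, screwdriver) is moved more than 15 mm (distance of any of bare_blank_mid, level, lens_cap, gauge_case, cleaner, driver from where it was at the start of the episode above 0.015 m).
It also fails if it takes over 72 s, if anything falls off the work surface, if the arm or the gripper's body presses on something with over 40 N, if the wrist force passes 120 N, or if a joint passes its speed limit or range.

## Working session

There is one attempt and no reset: what is moved stays moved. The work goes in short steps, Python scripts to look and compute and a tool call to move; the robot and the scene stay as the last step left them, time stands still between calls to the robot, and variables do not carry over. Pictures are saved under pics/ and viewed, at most 10 in all, crops included, and the job is handed in when it is done.

Besides the shell and the picture viewer there is one more tool, called by a JSON object that holds its "fn" and its "kwargs". step_arm: Moves the arm, as the interface text tells. Its arguments: {"type":"object","properties":{"commands":{"type":"array","items":{"type":"array"}},"claw":{"type":"number"},"force":{"type":"number"}},"required":["commands"]}

```bash
mkdir -p pics; cat > look.py <<'E'
import cv2,numpy as np
from plant import ctrl,eyes
E
python3 - <<'E'
from look import *
s=ctrl.read_state();print(s['time_s'],s['tcp_pos'],s['orientation'],s['force'],s['grip_width'])
a=eyes.read_camera("scene");b=eyes.read_camera("side")
cv2.imwrite("pics/scene.png",a);cv2.imwrite("pics/side.png",b)
for n in("scene","side","wrist"):print(n,eyes.get_calibration(n))
E
```

```text
0.0 [5.24596850e-01 8.14151398e-05 2.26041372e-01] [-6.05935865e-04  7.07107125e-01  7.07106032e-01 -4.53554006e-04] [-0.2383423  -0.4888607  -0.47157092] 0.9961914950218141
scene {'fx': 473.1814361766736, 'fy': 473.1814361766736, 'cx': 278.6367837796299, 'cy': 203.67978094012983, 'R': array([[ 0.93762871,  0.34762622,  0.00289967],
       [ 0.27057915, -0.72452717, -0.63391427],
       [-0.21826433,  0.59516082, -0.77339788]]), 't': array([-0.51252602, -0.03560865,  1.73318496])}
side {'fx': 426.1336495396131, 'fy': 426.1336495396131, 'cx': 281.6902416586299, 'cy': 212.40471744248478, 'R': array([[-0.75977405, -0.6498339 , -0.02143115],
       [-0.42207174,  0.51801489, -0.74398657],
       [ 0.49456935, -0.55621621, -0.66785079]]), 't': array([0.38943715, 0.34652678, 1.16463567])}
wrist {'fx': 352.0494075407788, 'fy': 352.0494075407788, 'cx': 278.0038239871037, 'cy': 209.00937555485694, 'mount': array([[ 2.62699089e-04, -9.65109314e-01, -2.61847174e-01,
         7.01782170e-02],
       [ 9.99999954e-01,  2.92704379e-04, -7.55885389e-05,
        -3.53654584e-05],
       [ 1.49595017e-04, -2.61847142e-01,  9.65109347e-01,
        -1.57154847e-01],
       [ 0.00000000e+00,  0.00000000e+00,  0.00000000e+00,
         1.00000000e+00]])}
```

View pics/scene.png

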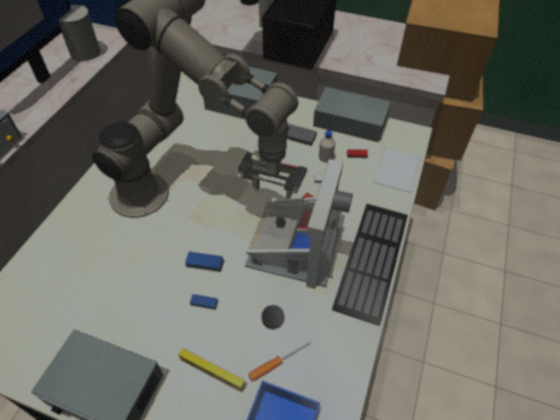

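View pics/side.png

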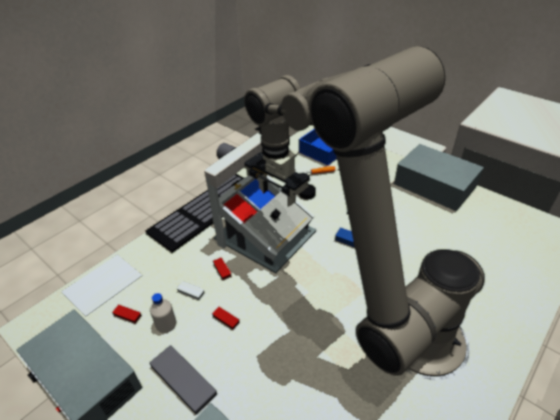

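The scene shows a large blue blank (205,261) and a small one (204,301). The side view shows red pieces at (226,317), (222,268) and (127,313), the bare blank at (190,291), and the magazine with its bays around (250,200).

```bash
cat >> look.py <<'E'
from scipy.spatial.transform import Rotation as Ro
def pose():
    s=ctrl.read_state();q=s['orientation'];T=np.eye(4)
    T[:3,:3]=Ro.from_quat([q[1],q[2],q[3],q[0]]).as_matrix();T[:3,3]=s['tcp_pos'];return T
def rays(c,uv,T=None):
    uv=np.asarray(uv,float).reshape(-1,2)
    d=np.c_[(uv[:,0]-c['cx'])/c['fx'],(uv[:,1]-c['cy'])/c['fy'],np.ones(len(uv))]
    if 'mount' in c:
        M=T@c['mount'];return M[:3,3],d@M[:3,:3].T
    return -c['R'].T@c['t'],d@c['R']
def onz(c,uv,z,T=None):
    o,d=rays(c,uv,T);return o+d*((z-o[2])/d[:,2])[:,None]
def proj(c,X,T=None):
    X=np.asarray(X,float).reshape(-1,3)
    if 'mount' in c:
        M=T@c['mount'];p=(X-M[:3,3])@M[:3,:3]
    else:p=X@c['R'].T+c['t']
    return np.c_[c['fx']*p[:,0]/p[:,2]+c['cx'],c['fy']*p[:,1]/p[:,2]+c['cy']]
def mask(img,col,smin=120,vmin=40):
    h=cv2.cvtColor(img,cv2.COLOR_BGR2HSV);H,S,V=cv2.split(h)
    m=(S>smin)&(V>vmin)&(((H<8)|(H>172)) if col=='red' else ((H>105)&(H<130)))
    return m.astype(np.uint8)*255
def blobs(m,amin=60):
    cs,_=cv2.findContours(m,cv2.RETR_EXTERNAL,cv2.CHAIN_APPROX_NONE)
    return [c.reshape(-1,2) for c in cs if cv2.contourArea(c)>amin]
def rects(img,cal,col,z,T=None,amin=60):
    for c in blobs(mask(img,col),amin):
        w=onz(cal,c,z,T);r=cv2.minAreaRect((w[:,:2]*1000).astype(np.float32))
        print(col,'px',c.mean(0).round(),'xy',np.round(r[0],1),'size',np.round(r[1],1),'ang',round(r[2],1),'box',cv2.boxPoints(r).round().astype(int).tolist())
E
python3 - <<'E'
from look import *
for n in("scene","side"):
    im=cv2.imread(f"pics/{n}.png");c=eyes.get_calibration(n);print(n)
    for col in("red","blue"):rects(im,c,col,0.012,amin=40)
E
python3 -c "
import cv2
a=cv2.imread('pics/scene.png')[140:300,220:380];b=cv2.imread('pics/side.png')[110:290,180:340]
cv2.imwrite('pics/c.png',cv2.hconcat([cv2.resize(a,(400,400),interpolation=2),cv2.resize(b,(400,450),interpolation=2)[:400]]))"
```

```text
scene
red px [357. 152.] xy [697.3 477.9] size [72.5 27.8] ang 20.5 box [[659, 478], [668, 452], [736, 478], [726, 504]]
blue px [284. 402.] xy [ 760.5 -513.5] size [155.9  97. ] ang 9.5 box [[676, -478], [692, -574], [845, -548], [829, -453]]
blue px [204. 301.] xy [ 418.1 -313.8] size [75.1 27.8] ang 10.1 box [[379, -307], [384, -334], [458, -321], [453, -294]]
blue px [204. 260.] xy [ 355.1 -181. ] size [112.9  45. ] ang 10.3 box [[296, -169], [304, -213], [415, -193], [407, -149]]
blue px [301. 241.] xy [623.    4.9] size [58.1 57.3] ang 20.5 box [[586, 22], [606, -32], [660, -12], [640, 42]]
blue px [100.   9.] xy [-840.3 1051.1] size [169.5 329.5] ang 51.9 box [[-1022, 1086], [-763, 883], [-658, 1016], [-918, 1219]]
side
red px [226. 317.] xy [464.5 304.3] size [81.  33.9] ang 5.3 box [[423, 317], [426, 284], [506, 291], [503, 325]]
red px [126. 313.] xy [695.8 478.8] size [83.3 34.3] ang 18.7 box [[651, 482], [662, 449], [741, 476], [730, 508]]
red px [222. 268.] xy [607.3 182.2] size [33.2 85.2] ang 69.3 box [[562, 182], [641, 152], [653, 183], [573, 213]]
red px [240. 207.] xy [767.3 -63.2] size [ 73.2 148.7] ang 78.9 box [[687, -85], [833, -113], [847, -42], [701, -13]]
blue px [157. 298.] xy [670.6 389.8] size [26.5 36.4] ang 52.5 box [[648, 390], [677, 368], [693, 389], [664, 411]]
blue px [345. 237.] xy [ 382.8 -183.3] size [64.9 63.3] ang 15.1 box [[343, -161], [360, -222], [422, -205], [406, -144]]
blue px [257. 193.] xy [ 776.3 -164.3] size [ 90.8 158.8] ang 77.4 box [[689, -191], [844, -226], [864, -137], [709, -103]]
blue px [316. 148.] xy [ 799.2 -551.3] size [135.7 268. ] ang 63.8 box [[649, -553], [890, -671], [949, -550], [709, -431]]
```

View pics/c.png

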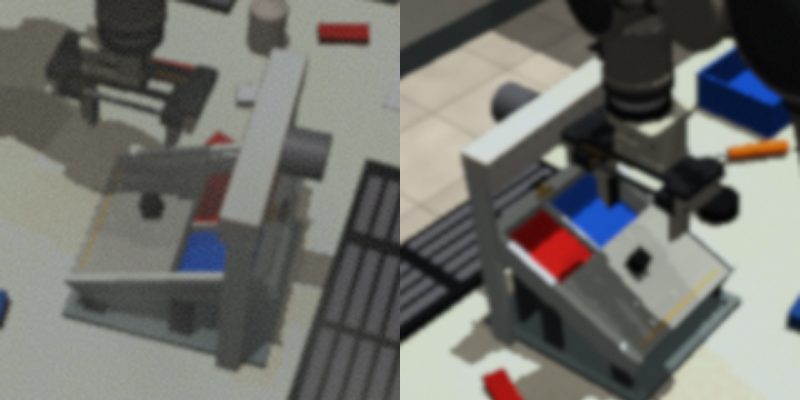

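The crops show the cover open with its black tab at scene ≈(280,222), and the bays' red and blue floors partly hidden. The targets are red A at (0.464, 0.304), the nearest to the base, and the small blue at (0.418, -0.314). I'll move up for a wrist view that takes in the magazine and the red blank.

{"fn": "step_arm", "kwargs": {"commands": [[[0.03,-0.02,-0.05],[0,0,-0.18]],[[0.06,-0.05,-0.1],[0,0,-0.36]],[[0.09,-0.07,-0.15],[0,0,-0.54]],[[0.1,-0.075,-0.155],[0,0,-0.72]],[[0.1,-0.075,-0.155],[0,0,-0.9]],[[0.1,-0.075,-0.155],[0,0,-1.08]],[[0.1,-0.075,-0.155],[0,0,-1.26]],[[0.1,-0.075,-0.155],[0,0,-1.44]]], "claw": 1}}

```text
time_s: 1.1
tcp_pos: [0.4498, 0.1, 0.3814]
orientation: [-0.0, 0.062, 0.998, -0.0]
force: [0.7, 0.2, -0.0]
grip_width: 1.001
gripper_force: 0.0
```

```bash
python3 - <<'E'
from look import *
T=pose();im=eyes.read_camera("wrist");cv2.imwrite("pics/w1.png",im);np.save("T1.npy",T)
print(T.round(3),ctrl.read_state()['time_s'])
c=eyes.get_calibration("wrist")
rects(im,c,"red",0.02,T,200);rects(im,c,"blue",0.02,T,200)
E
```

```text
[[-0.992  0.124 -0.001  0.45 ]
 [ 0.124  0.992 -0.     0.1  ]
 [ 0.001 -0.    -1.     0.381]
 [ 0.     0.     0.     1.   ]] 1.15
red px [246. 329.] xy [720.3  13.3] size [115.   78.3] ang 85.6 box [[677, -41], [755, -47], [764, 68], [686, 74]]
red px [342. 253.] xy [605.3 181.5] size [32.6 83.3] ang 69.1 box [[561, 181], [638, 151], [650, 182], [572, 212]]
red px [416. 155.] xy [463.2 301.1] size [78.7 34.3] ang 4.5 box [[423, 315], [425, 281], [504, 287], [501, 321]]
blue px [181. 333.] xy [ 707.3 -106.2] size [109.8  76.8] ang 82.9 box [[662, -156], [739, -165], [752, -56], [676, -47]]
blue px [  8. 179.] xy [ 419.  -308.5] size [72.5 34.5] ang 7.8 box [[381, -296], [385, -331], [457, -321], [453, -287]]
blue px [ 73. 120.] xy [ 355.9 -184.2] size [116.  52.] ang 11.1 box [[294, -170], [304, -221], [418, -199], [408, -148]]
```

View pics/w1.png

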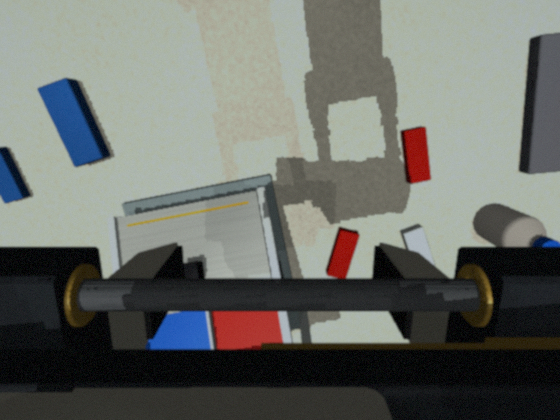

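The wrist view (image down = +x world) shows the target red blank at (416,155), the low end of the magazine with its rail ends near (113,217) and (268,182), the yellow line on the cover, and the tab hidden at about (200,270). I'll zoom in on the magazine.

```bash
python3 -c "
import cv2
a=cv2.imread('pics/w1.png')[165:355,100:300];cv2.imwrite('pics/w1c.png',cv2.resize(a,None,fx=3.1,fy=3.1,interpolation=2))"
```

```text
(no output)
```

View pics/w1c.png

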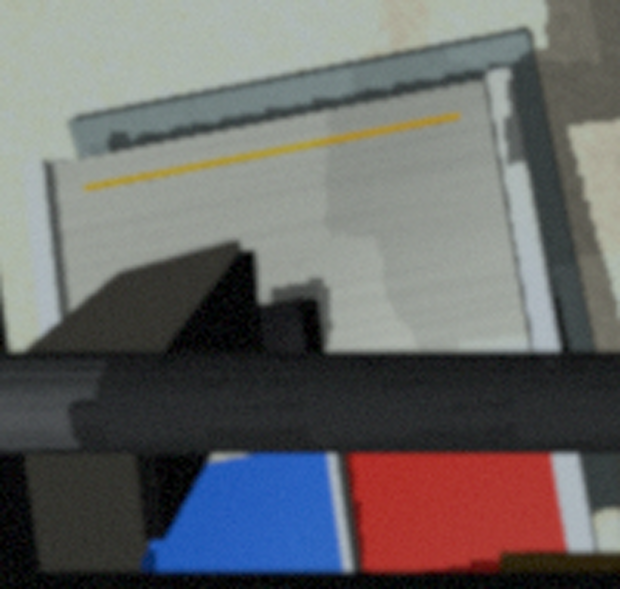

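```bash
cat > mag.py <<'E'
from look import *
from scipy.optimize import least_squares
def M(p):
    T=np.eye(4);T[:3,:3]=(Ro.from_euler('z',p[2])*Ro.from_euler('y',-np.radians(24))).as_matrix();T[:3,3]=[p[0],p[1],.12];return T
def onplane(c,uv,T,G,z):
    o,d=rays(c,uv,T);o=G[:3,:3].T@(o-G[:3,3]);d=d@G[:3,:3];return o+d*((z-o[2])/d[:,2])[:,None]
E
python3 - <<'E'
from mag import *
T=np.load("T1.npy");c=eyes.get_calibration("wrist")
# crop u,v, x,y,z
P=[(485,76,-.128,.098,.01),(512,70,-.128,.11,.01),(47,160,-.128,-.098,.01),(28,165,-.128,-.11,.01),
(552,455,None,.098,.01),(328,455,None,-.003,-.02),(343,570,None,-.003,-.02),(345,455,None,.003,-.02),(357,570,None,.003,-.02),(525,300,None,.098,.01)]
def res(p):
    G=M(p);r=[]
    for u,v,x,y,z in P:
        q=onplane(c,[[u/3.1+100,v/3.1+165]],T,G,z)[0]
        r.append(q[1]-y)
        if x is not None:r.append(q[0]-x)
    return np.array(r)*1000
s=least_squares(res,[.6,-.02,-.05],loss='soft_l1');p=s.x;print(p,np.degrees(p[2]));print(res(p).round(1))
np.save("p.npy",p)
G=M(p)
b=lambda X:(G@np.r_[X,1])[:3]
print('red',b([.062,.0505,-.034]),'blue',b([.062,-.0505,-.034]),'tab',b([-.034,0,.018]))
# check other views
for n in("scene","side"):
    k=eyes.get_calibration(n);im=cv2.imread(f"pics/{n}.png")
    X=[b(x) for x in([-.128,.098,.01],[-.128,-.11,.01],[.142,.098,.01],[.142,-.11,.01],[-.034,0,.031],[.118,.003,-.034],[.118,.098,-.034],[.118,-.098,-.034],[.014,-.098,-.034])]
    for u,v in proj(k,X):cv2.circle(im,(int(round(u)),int(round(v))),1,(0,255,0),-1)
    x0,y0=(220,140) if n=="scene" else (180,110)
    globals()[n]=cv2.resize(im[y0:y0+170,x0:x0+130],(390,510),interpolation=2)
cv2.imwrite("pics/chk.png",cv2.hconcat([scene,side]))
E
```

```text
[ 0.60073307 -0.0211714   0.07177556] 4.112436435142559
[-0.2  0.3 -0.3 -0.1 -1.7 -0.4  1.5  0.2  0.1  0.2 -0.4  1.7 -0.3  0.1]
red [0.66739894 0.03425218 0.11415713] blue [ 0.67464205 -0.06648777  0.11415713] tab [ 0.56245009 -0.02392391  0.12261477]
```

View pics/chk.png

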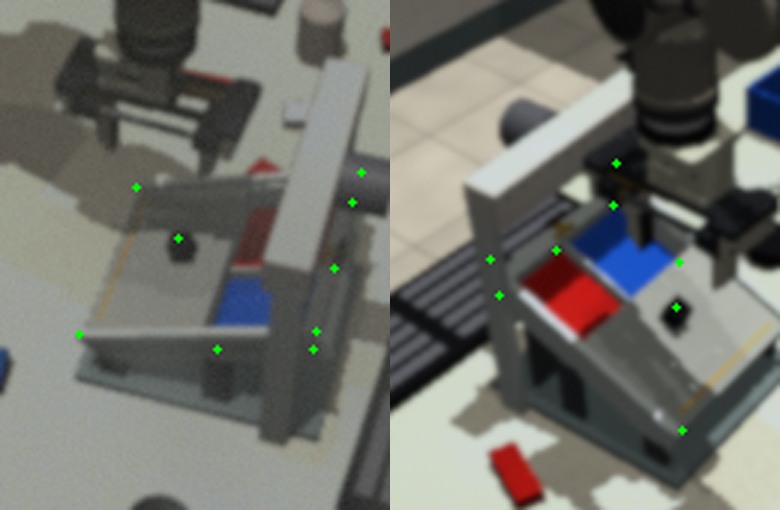

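The model fits: residuals are at most 1.7 mm and the rail, tab and floor points line up in both other views. Now I'll go to the red blank.

{"fn": "step_arm", "kwargs": {"commands": [[[0.003,0.04,0.03],[0,0,-0.05]],[[0.006,0.09,0.07],[0,0,-0.1]],[[0.009,0.135,0.11],[0,0,-0.15]],[[0.011,0.175,0.155],[0,0,-0.212]],[[0.011,0.195,0.21],[0,0,-0.212]],[[0.011,0.202,0.27],[0,0,-0.212]],[[0.011,0.202,0.325],[0,0,-0.212]],[[0.011,0.202,0.352],[0,0,-0.212]]], "claw": 1}}

```text
time_s: 2.15
tcp_pos: [0.4635, 0.301, 0.0262]
orientation: [-0.002, -0.039, 0.999, -0.001]
force: [-0.0, -0.3, 0.4]
grip_width: 1.002
gripper_force: 0.0
```

{"fn": "step_arm", "kwargs": {"commands": [[[0,0,0.01],[0,0,0]],[[0,0,0.02],[0,0,0]],[[0,0,0.025],[0,0,0]],[[0,0,0.025],[0,0,0]],[[0,0,0.025],[0,0,0]],[[0,0,0.025],[0,0,0]],[[0,0,0.025],[0,0,0]],[[0,0,0.025],[0,0,0]]]}}

```text
time_s: 3.15
tcp_pos: [0.4655, 0.3017, 0.0049]
orientation: [0.0, -0.041, 0.999, 0.0]
force: [-0.5, 0.4, -0.8]
grip_width: 0.997
gripper_force: 0.0
```

{"fn": "step_arm", "kwargs": {"commands": [[[0,0,0],[0,0,0]],[[0,0,0],[0,0,0]],[[0,0,0],[0,0,0]],[[0,0,0],[0,0,0]],[[0,0,0],[0,0,0]],[[0,0,0],[0,0,0]],[[0,0,0],[0,0,0]],[[0,0,0],[0,0,0]]], "claw": 0, "force": 25}}

```text
time_s: 4.15
tcp_pos: [0.4655, 0.3018, 0.0047]
orientation: [0.0, -0.041, 0.999, 0.0]
force: [0.5, 0.8, -0.1]
grip_width: 0.347
gripper_force: 25.0
```

```bash
cat >> mag.py <<'E'
def target(x,y,z,yaw=0,G=None):
    "tool square to slope at mag x,y,z, tool x down-slope"
    G=M(np.load("p.npy")) if G is None else G
    D=np.eye(4);D[:3,:3]=np.diag([-1,1,-1]);D[:3,3]=[x,y,z];return G@D
def go(W,A=None):
    A=pose() if A is None else A
    D=np.linalg.inv(A)@W;print('shift',D[:3,3].round(4),'turn',Ro.from_matrix(D[:3,:3]).as_rotvec().round(3));return W
E
python3 - <<'E'
from mag import *
k=eyes.get_calibration("scene");G=M(np.load("p.npy"));Gi=np.linalg.inv(G)
X=onz(k,[[308.3,226],[330,160]],.314);print(X)
for x in X:
    e=np.r_[x[:2],.264,1];print((Gi@e).round(3))
A=pose();print(A[:3,3])
W=go(target(.06,.0505,.08));W2=go(target(.06,.0505,-.024),W);print(W[:3,3],W2[:3,3])
go(W2)
E
```

```text
[[ 0.68481772 -0.14962735  0.314     ]
 [ 0.66945536  0.10539179  0.314     ]]
[ 0.127 -0.134  0.101  1.   ]
[0.129 0.121 0.1   1.   ]
[0.46550975 0.30183832 0.00473264]
shift [-0.1314 -0.2826 -0.2128] turn [ 0.002 -0.419  0.009]
shift [-0.    -0.     0.104] turn [ 0.  0. -0.]
[0.61932796 0.03079592 0.21748784] [0.66151966 0.03382946 0.12247911]
shift [-0.1736 -0.283  -0.1177] turn [ 0.002 -0.419  0.009]
```

{"fn": "step_arm", "kwargs": {"commands": [[[0,0,-0.05],[0,0,0]],[[0,0,-0.11],[0,0,0]],[[0,-0.02,-0.165],[0,0,0]],[[-0.03,-0.06,-0.2],[0,-0.1,0.003]],[[-0.06,-0.11,-0.213],[0.001,-0.2,0.005]],[[-0.09,-0.16,-0.213],[0.002,-0.3,0.009]],[[-0.12,-0.21,-0.213],[0.002,-0.419,0.009]],[[-0.131,-0.255,-0.213],[0.002,-0.419,0.009]]]}}

```text
time_s: 5.15
tcp_pos: [0.6158, 0.0564, 0.2167]
orientation: [0.207, -0.035, 0.978, 0.007]
force: [0.4, -0.0, -1.3]
grip_width: 0.347
gripper_force: 25.0
```

{"fn": "step_arm", "kwargs": {"commands": [[[0,-0.02,0],[0,0,0]],[[0,-0.028,0],[0,0,0]],[[0,-0.028,0],[0,0,0]],[[0,-0.028,0],[0,0,0]],[[0,-0.028,0],[0,0,0]],[[0,-0.028,0],[0,0,0]],[[0,-0.028,0],[0,0,0]],[[0,-0.028,0],[0,0,0]]]}}

```text
time_s: 6.15
tcp_pos: [0.6187, 0.0304, 0.2178]
orientation: [0.208, -0.035, 0.977, 0.007]
force: [-0.2, 0.4, -1.7]
grip_width: 0.343
gripper_force: 25.0
```

```bash
python3 - <<'E'
from mag import *
T=pose();go(target(.06,.0505,-.024))
im=eyes.read_camera("wrist");cv2.imwrite("pics/w2.png",im);np.save("T2.npy",T);s=ctrl.read_state();print(s['time_s'],s['force'],s['gripper_force'],s['grip_width'])
E
```

```text
shift [-0.0004  0.0004  0.1045] turn [0. 0. 0.]
6.2 [-0.23042955  0.02591667 -2.74072357] 24.999825954437256 0.3478111760211198
```

View pics/w2.png

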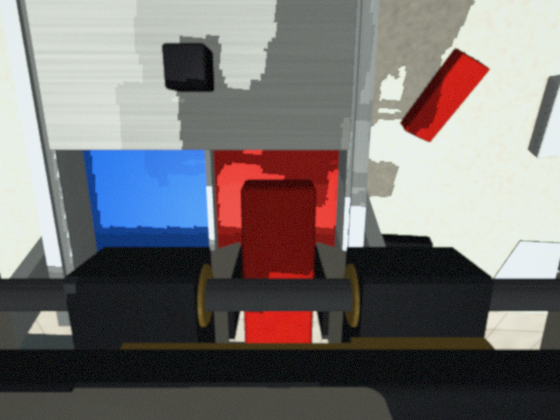

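```bash
python3 - <<'E'
from mag import *
T=np.load("T2.npy");c=eyes.get_calibration("wrist");G=M(np.load("p.npy"))
im=cv2.imread("pics/w2.png")
f=lambda uv,z:print(z,(onplane(c,uv,T,G,z)*1000).round(1).tolist())
f([[100,150],[205,150],[330,150]],.005)      # cover edge x=14
f([[207,200],[214,200],[207,165],[214,165]],-.02) # divider y -3,+3
f([[360,60],[375,60],[23,60],[37,60]],.01)   # rails
g=cv2.cvtColor(im,cv2.COLOR_BGR2GRAY);m=((g<45)*255).astype(np.uint8);m[120:]=0
for b in blobs(m,300):
    print(cv2.boundingRect(b));r=cv2.approxPolyDP(b.reshape(-1,1,2),4,True).reshape(-1,2);print(r.tolist());f(r,.031)
print(g[60,10:50].tolist(),g[60,345:385].tolist())
E
```

```text
0.005 [[12.1, -66.6, 5.0], [12.0, 2.2, 5.0], [11.9, 84.1, 5.0]]
-0.02 [[51.8, -3.4, -20.0], [51.8, 1.9, -20.0], [25.4, -2.0, -20.0], [25.4, 3.1, -20.0]]
0.01 [[-42.2, 99.3, 10.0], [-42.2, 108.3, 10.0], [-42.0, -103.4, 10.0], [-42.0, -95.0, 10.0]]
(404, 50, 58, 70)
[[461, 53], [453, 52], [404, 119], [418, 117]]
0.031 [[-42.9, 149.4, 31.0], [-43.4, 145.0, 31.0], [-8.2, 121.7, 31.0], [-9.3, 129.6, 31.0]]
(163, 44, 51, 47)
[[163, 46], [168, 87], [212, 90], [212, 57], [204, 45]]
0.031 [[-46.3, -12.2, 31.0], [-25.3, -11.1, 31.0], [-23.7, 13.3, 31.0], [-40.8, 14.1, 31.0], [-46.8, 10.0, 31.0]]
[236, 235, 237, 236, 236, 237, 236, 236, 236, 236, 236, 236, 235, 236, 233, 214, 157, 99, 76, 87, 105, 124, 127, 131, 149, 182, 207, 212, 209, 210, 209, 210, 212, 210, 210, 210, 212, 210, 211, 209] [111, 114, 110, 110, 111, 109, 112, 109, 115, 127, 134, 133, 118, 111, 124, 133, 135, 140, 138, 139, 139, 135, 137, 138, 137, 140, 148, 159, 158, 156, 154, 151, 150, 148, 146, 147, 148, 149, 146, 149]
```

{"fn": "step_arm", "kwargs": {"commands": [[[0,0,0.03],[0,0,0]],[[0,0,0.06],[0,0,0]],[[0,0,0.085],[0,0,0]],[[0,0,0.1],[0,0,0]],[[0,0,0.107],[0,0,0]],[[0,0,0.107],[0,0,0]],[[0,0,0.107],[0,0,0]],[[0,0,0.107],[0,0,0]]]}}

```text
time_s: 7.2
tcp_pos: [0.6624, 0.0334, 0.1209]
orientation: [0.209, -0.035, 0.977, 0.007]
force: [0.3, 0.4, -2.9]
grip_width: 0.348
gripper_force: 25.0
```

{"fn": "step_arm", "kwargs": {"commands": [[[0,0,0],[0,0,0]],[[0,0,0],[0,0,0]],[[0,0,0],[0,0,0]],[[0,0,-0.02],[0,0,0]],[[0,0,-0.05],[0,0,0]],[[0,0,-0.08],[0,0,0]],[[0,0,-0.11],[0,0,0]],[[0,0,-0.11],[0,0,0]]], "claw": 0.47}}

```text
time_s: 8.2
tcp_pos: [0.6181, 0.03, 0.2244]
orientation: [0.211, -0.035, 0.977, 0.007]
force: [0.3, 0.0, -0.6]
grip_width: 0.47
gripper_force: 0.0
```

```bash
python3 - <<'E'
from mag import *
T=pose();im=eyes.read_camera("wrist");cv2.imwrite("pics/w3.png",im)
print(T.round(3),ctrl.read_state()['time_s'])
b=np.eye(4);a=np.radians(8.5)
b[:3,:3]=np.array([[-np.cos(a),-np.sin(a),0],[-np.sin(a),np.cos(a),0],[0,0,-1]]).T@np.eye(3)
R=np.c_[[-np.cos(a),-np.sin(a),0],[-np.sin(a),np.cos(a),0],[0,0,-1]];W=np.eye(4);W[:3,:3]=R;W[:3,3]=[.4185,-.311,.12];go(W)
E
```

```text
[[-0.909 -0.072  0.412  0.618]
 [-0.066  0.997  0.028  0.03 ]
 [-0.413 -0.001 -0.911  0.224]
 [ 0.     0.     0.     1.   ]] 8.25
shift [ 0.2457 -0.3258  0.0022] turn [-0.017  0.422 -0.075]
```

View pics/w3.png

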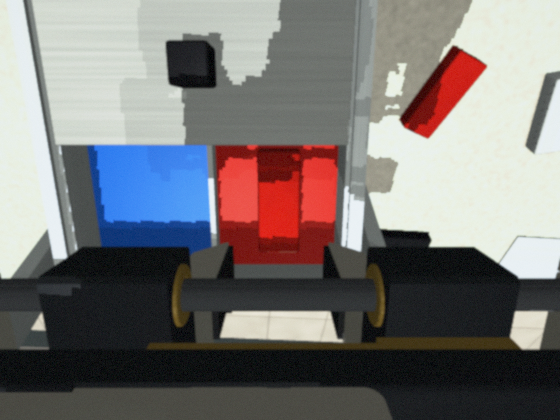

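The red blank lies in the red bay, against its low end (px 279,200). The blue bay is empty. Now I'll fetch the blue blank.

{"fn": "step_arm", "kwargs": {"commands": [[[0.03,-0.05,0],[0,0,0]],[[0.06,-0.1,0],[0,0,0]],[[0.09,-0.145,0.001],[0,0.05,-0.01]],[[0.125,-0.19,0.001],[-0.004,0.15,-0.02]],[[0.155,-0.23,0.001],[-0.01,0.25,-0.04]],[[0.19,-0.27,0.002],[-0.014,0.35,-0.06]],[[0.225,-0.31,0.002],[-0.017,0.422,-0.075]],[[0.246,-0.326,0.002],[-0.017,0.422,-0.075]]], "claw": 1}}

```text
time_s: 9.25
tcp_pos: [0.4167, -0.3127, 0.1166]
orientation: [-0.003, -0.074, 0.997, 0.001]
force: [-0.6, -0.3, -0.9]
grip_width: 1.0
gripper_force: 0.0
```

```bash
python3 - <<'E'
from mag import *
T=pose();im=eyes.read_camera("wrist");cv2.imwrite("pics/w4.png",im);np.save("T4.npy",T)
print(T.round(3),ctrl.read_state()['time_s'])
c=eyes.get_calibration("wrist")
rects(im,c,"blue",0.02,T,300)
for b in blobs(mask(im,"blue"),300):
    r=cv2.approxPolyDP(b.reshape(-1,1,2).astype(np.int32),4,True).reshape(-1,2);print(r.tolist(),(onz(c,r,.02,T)[:,:2]*1000).round().tolist())
E
```

```text
[[-0.989 -0.147 -0.006  0.417]
 [-0.147  0.989  0.002 -0.313]
 [ 0.005  0.003 -1.     0.117]
 [ 0.     0.     0.     1.   ]] 9.3
blue px [277. 208.] xy [ 415.5 -313.7] size [78.9 30.3] ang 9.3 box [[374, -305], [379, -335], [457, -322], [452, -292]]
blue px [464. 153.] xy [ 357.2 -185.7] size [116.9  55.8] ang 11.1 box [[294, -170], [305, -224], [420, -202], [409, -147]]
[[293, 157], [256, 160], [260, 259], [297, 258]] [[375.0, -308.0], [381.0, -334.0], [456.0, -321.0], [451.0, -292.0]]
[[511, 70], [447, 73], [431, 79], [427, 145], [438, 146], [440, 170], [438, 180], [426, 180], [424, 187], [433, 188], [438, 197], [435, 235], [494, 232]] [[295.0, -171.0], [303.0, -214.0], [309.0, -223.0], [352.0, -215.0], [352.0, -207.0], [368.0, -201.0], [376.0, -200.0], [377.0, -209.0], [382.0, -209.0], [382.0, -202.0], [388.0, -197.0], [417.0, -191.0], [408.0, -148.0]]
```

{"fn": "step_arm", "kwargs": {"commands": [[[0,-0.001,0.03],[0,0,0]],[[0,-0.001,0.06],[0,0,0]],[[0,-0.001,0.085],[0,0,0]],[[0,-0.001,0.102],[0,0,0]],[[0,-0.001,0.112],[0,0,0]],[[0,-0.001,0.112],[0,0,0]],[[0,-0.001,0.112],[0,0,0]],[[0,-0.001,0.112],[0,0,0]]], "claw": 1}}

```text
time_s: 10.3
tcp_pos: [0.4178, -0.3124, 0.0073]
orientation: [-0.001, -0.074, 0.997, -0.0]
force: [0.2, 0.5, 0.9]
grip_width: 1.0
gripper_force: 0.0
```

{"fn": "step_arm", "kwargs": {"commands": [[[0,0,0],[0,0,0]],[[0,0,0],[0,0,0]],[[0,0,0],[0,0,0]],[[0,0,0],[0,0,0]],[[0,0,0],[0,0,0]],[[0,0,0],[0,0,0]],[[0,0,0],[0,0,0]],[[0,0,0],[0,0,0]]], "claw": 0, "force": 25}}

```text
time_s: 11.3
tcp_pos: [0.4175, -0.3121, 0.0066]
orientation: [-0.002, -0.074, 0.997, 0.0]
force: [-1.3, -0.6, -0.6]
grip_width: 0.347
gripper_force: 24.9
```

```bash
python3 - <<'E'
from mag import *
print(pose()[:3,3]);W=target(.06,-.0505,.08);go(W)
E
```

```text
[ 0.41747001 -0.31207123  0.00658166]
shift [-0.242   0.2088 -0.2114] turn [ 0.017 -0.422  0.075]
```

{"fn": "step_arm", "kwargs": {"commands": [[[0,0,-0.055],[0,0,0]],[[0,0,-0.115],[0,0,0]],[[-0.02,0.01,-0.17],[0,0,0]],[[-0.06,0.03,-0.205],[0.004,-0.1,0.02]],[[-0.1,0.06,-0.211],[0.008,-0.2,0.04]],[[-0.14,0.1,-0.211],[0.012,-0.3,0.055]],[[-0.18,0.14,-0.211],[0.017,-0.422,0.075]],[[-0.22,0.18,-0.211],[0.017,-0.422,0.075]]]}}

```text
time_s: 12.3
tcp_pos: [0.6075, -0.1001, 0.2158]
orientation: [0.207, -0.034, 0.978, 0.008]
force: [-0.5, -0.4, -1.5]
grip_width: 0.346
gripper_force: 24.9
```

{"fn": "step_arm", "kwargs": {"commands": [[[-0.02,0.028,-0.009],[0,0,0]],[[-0.02,0.028,-0.009],[0,0,0]],[[-0.02,0.028,-0.009],[0,0,0]],[[-0.02,0.028,-0.009],[0,0,0]],[[-0.02,0.028,-0.009],[0,0,0]],[[-0.02,0.028,-0.009],[0,0,0]],[[-0.02,0.028,-0.009],[0,0,0]],[[-0.02,0.028,-0.009],[0,0,0]]]}}

```text
time_s: 13.3
tcp_pos: [0.6216, -0.0727, 0.2335]
orientation: [0.208, -0.035, 0.977, 0.007]
force: [0.3, 0.1, -1.0]
grip_width: 0.346
gripper_force: 24.9
```

```bash
python3 - <<'E'
from mag import *
s=ctrl.read_state();print(s['time_s'],s['grip_width'],s['force']);go(target(.06,-.0505,-.022))
E
```

```text
13.3 0.34560354880217614 [ 0.34368463  0.11015898 -0.95236285]
shift [0.0018 0.0024 0.1187] turn [-0.  0.  0.]
```

{"fn": "step_arm", "kwargs": {"commands": [[[0.002,0.002,0.03],[0,0,0]],[[0.002,0.002,0.06],[0,0,0]],[[0.002,0.002,0.09],[0,0,0]],[[0.002,0.002,0.11],[0,0,0]],[[0.002,0.002,0.12],[0,0,0]],[[0.002,0.002,0.12],[0,0,0]],[[0.002,0.002,0.12],[0,0,0]],[[0.002,0.002,0.12],[0,0,0]]]}}

```text
time_s: 14.3
tcp_pos: [0.6687, -0.0674, 0.1242]
orientation: [0.209, -0.035, 0.977, 0.007]
force: [0.1, 0.2, -1.5]
grip_width: 0.347
gripper_force: 24.9
```

{"fn": "step_arm", "kwargs": {"commands": [[[0,0,0],[0,0,0]],[[0,0,0],[0,0,0]],[[0,0,0],[0,0,0]],[[0,0,-0.02],[0,0,0]],[[0,0,-0.05],[0,0,0]],[[0,0,-0.08],[0,0,0]],[[0,0,-0.12],[0,0,0]],[[0,0,-0.12],[0,0,0]]], "claw": 0.47}}

```text
time_s: 15.3
tcp_pos: [0.6203, -0.0714, 0.2377]
orientation: [0.211, -0.035, 0.977, 0.006]
force: [0.6, 0.0, -1.2]
grip_width: 0.468
gripper_force: 0.0
```

```bash
python3 - <<'E'
from mag import *
T=pose();im=eyes.read_camera("wrist");cv2.imwrite("pics/w5.png",im);np.save("T5.npy",T)
print(ctrl.read_state()['time_s'])
c=eyes.get_calibration("wrist");G=M(np.load("p.npy"))
g=cv2.cvtColor(im,cv2.COLOR_BGR2GRAY);m=((g<45)*255).astype(np.uint8);m[130:]=0
for b in blobs(m,300):
    r=cv2.approxPolyDP(b.reshape(-1,1,2),4,True).reshape(-1,2);print(r.tolist(),(onplane(c,r,T,G,.031)*1000).round(1)[:,:2].tolist())
go(target(-.085,0,.08))
E
```

```text
15.35
[[559, 50], [526, 80], [519, 100], [558, 60]] [[-44.4, 114.6], [-27.6, 98.3], [-16.0, 96.2], [-38.9, 115.2]]
[[20, 59], [11, 82], [19, 99], [38, 116], [70, 122], [93, 104], [92, 77], [71, 55], [44, 48]] [[-39.0, -206.5], [-26.0, -214.5], [-16.1, -211.6], [-6.0, -201.6], [-2.4, -182.2], [-13.2, -166.2], [-28.9, -164.7], [-41.3, -175.5], [-45.1, -191.0]]
[[344, 45], [337, 55], [336, 85], [377, 84], [380, 45]] [[-46.9, -12.8], [-41.5, -16.7], [-24.6, -16.5], [-25.2, 8.4], [-47.0, 8.5]]
shift [0.1461 0.0513 0.0185] turn [-0.002  0.004  0.001]
```

View pics/w5.png

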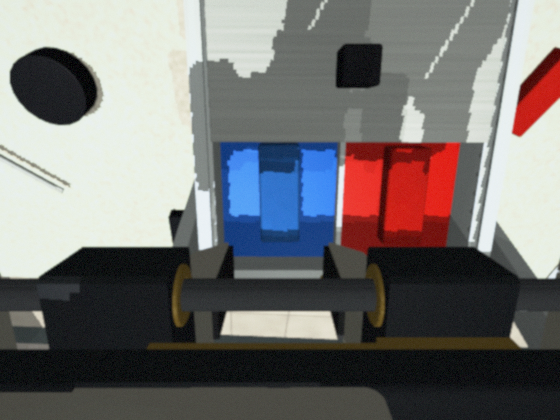

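Both blanks lie in their bays, blue at (280,195) and red at (405,195). The tab top is at px (358,65), about y = -1.5 mm, with its lower face at about x = -47 mm. Next I'll shut the fingers and go below the tab.

{"fn": "step_arm", "kwargs": {"commands": [[[0.03,0.01,0.003],[0,0,0]],[[0.06,0.02,0.006],[0,0,0]],[[0.09,0.03,0.01],[0,0.002,0]],[[0.12,0.04,0.014],[-0.001,0.003,0]],[[0.146,0.05,0.0185],[-0.002,0.004,0.001]],[[0.146,0.05,0.0185],[-0.002,0.004,0.001]],[[0.146,0.05,0.0185],[-0.002,0.004,0.001]],[[0.146,0.05,0.0185],[-0.002,0.004,0.001]]], "claw": 0, "force": 30}}

```text
time_s: 16.35
tcp_pos: [0.4918, -0.0304, 0.157]
orientation: [0.207, -0.035, 0.978, 0.008]
force: [0.8, 0.5, 0.9]
grip_width: 0.007
gripper_force: 0.0
```

```bash
cat >> mag.py <<'E'
def stat():
    s=ctrl.read_state();G=M(np.load("p.npy"));A=pose();D=np.linalg.inv(G)@A
    print('t',round(s['time_s'],2),'mag TCP mm',(D[:3,3]*1000).round(1),'F mag',(G[:3,:3].T@s['force']).round(2),'w',round(s['grip_width'],3))
    print('tilt',Ro.from_matrix(target(0,0,0)[:3,:3].T@A[:3,:3]).as_rotvec().round(4))
E
python3 - <<'E'
from mag import *
stat();go(target(-.085,-.001,.012))
E
```

```text
t 16.35 mag TCP mm [-84.8  -1.4  78.3] F mag [1.13 0.43 0.45] w 0.007
tilt [-0.0014  0.0023  0.0006]
shift [0.     0.0003 0.0663] turn [ 0.001 -0.002 -0.001]
```

Down to about z = 12, then an easy advance to contact.

{"fn": "step_arm", "kwargs": {"commands": [[[0,0,0.02],[0,0,0]],[[0,0,0.04],[0,0,0]],[[0,0,0.055],[0,0,0]],[[0,0,0.064],[0,0,0]],[[0,0,0.066],[0,0,0]],[[0,0,0.066],[0,0,0]],[[0,0,0.066],[0,0,0]],[[0,0,0.066],[0,0,0]]]}}

```text
time_s: 17.35
tcp_pos: [0.5172, -0.028, 0.0964]
orientation: [0.206, -0.035, 0.978, 0.008]
force: [0.0, 0.1, -0.0]
grip_width: 0.003
gripper_force: 0.0
```

{"fn": "step_arm", "kwargs": {"commands": [[[-0.005,0,0],[0,0,0]],[[-0.01,0,0],[0,0,0]],[[-0.015,0,0],[0,0,0]],[[-0.02,0,0],[0,0,0]],[[-0.024,0,0],[0,0,0]],[[-0.028,0,0],[0,0,0]],[[-0.032,0,0],[0,0,0]],[[-0.036,0,0],[0,0,0]]]}}

```text
time_s: 18.35
tcp_pos: [0.5494, -0.0254, 0.11]
orientation: [0.205, -0.035, 0.978, 0.009]
force: [-3.7, -1.6, -0.5]
grip_width: 0.001
gripper_force: 2.0
```

```bash
python3 -c "
from mag import *
stat()"
```

```text
t 18.35 mag TCP mm [-51.1  -0.6  11.8] F mag [-3.64 -1.33  1.05] w 0.001
tilt [-0.0026  0.0055  0.0008]
```

{"fn": "step_arm", "kwargs": {"commands": [[[-0.004,0,0],[0,0,0]],[[-0.009,0,0],[0,0,0]],[[-0.014,0,0],[0,0,0]],[[-0.02,0,0],[0,0,0]],[[-0.026,0,0],[0,0,0]],[[-0.032,0,0],[0,0,0]],[[-0.037,0,0],[0,0,0]],[[-0.042,0,0],[0,0,0]]]}}

```text
time_s: 19.35
tcp_pos: [0.5885, -0.0227, 0.1275]
orientation: [0.206, -0.035, 0.978, 0.009]
force: [-3.9, 2.3, -0.5]
grip_width: 0.005
gripper_force: 2.0
```

```bash
python3 -c "
from mag import *
stat()"
```

```text
t 19.35 mag TCP mm [-8.1 -0.6 11.9] F mag [-3.63  2.61  1.05] w 0.005
tilt [-0.0022  0.0039  0.0006]
```

{"fn": "step_arm", "kwargs": {"commands": [[[-0.005,0,0],[0,0,0]],[[-0.01,0,0],[0,0,0]],[[-0.016,0,0],[0,0,0]],[[-0.022,0,0],[0,0,0]],[[-0.028,0,0],[0,0,0]],[[-0.033,0,0],[0,0,0]],[[-0.037,0,0],[0,0,0]],[[-0.04,0,0],[0,0,0]]]}}

```text
time_s: 20.35
tcp_pos: [0.625, -0.0203, 0.1436]
orientation: [0.206, -0.035, 0.978, 0.008]
force: [-5.1, 1.6, -0.5]
grip_width: 0.005
gripper_force: 1.9
```

```bash
python3 -c "
from mag import *
stat()"
```

```text
t 20.35 mag TCP mm [31.8 -0.8 11.7] F mag [-4.71  1.99  1.56] w 0.005
tilt [-0.002   0.0037  0.0007]
```

{"fn": "step_arm", "kwargs": {"commands": [[[-0.001,0,0],[0,0,0]],[[-0.002,0,0],[0,0,0]],[[-0.003,0,0],[0,0,0]],[[-0.004,0,0],[0,0,0]],[[-0.005,0,0],[0,0,0]],[[-0.006,0,0],[0,0,0]],[[-0.007,0,0],[0,0,0]],[[-0.008,0,0],[0,0,0]]]}}

```text
time_s: 21.35
tcp_pos: [0.6323, -0.0198, 0.1468]
orientation: [0.206, -0.035, 0.978, 0.008]
force: [-4.5, 1.8, 1.4]
grip_width: 0.004
gripper_force: 1.9
```

```bash
python3 -c "
from mag import *
stat()"
```

```text
t 21.35 mag TCP mm [39.7 -0.9 11.7] F mag [-3.43  2.14  3.03] w 0.004
tilt [-0.0019  0.0036  0.0007]
```

{"fn": "step_arm", "kwargs": {"commands": [[[-0.0005,0,0],[0,0,0]],[[-0.001,0,0],[0,0,0]],[[-0.0015,0,0],[0,0,0]],[[-0.002,0,0],[0,0,0]],[[-0.0025,0,0],[0,0,0]],[[-0.003,0,0],[0,0,0]],[[-0.0035,0,0],[0,0,0]],[[-0.004,0,0],[0,0,0]]]}}

```text
time_s: 22.35
tcp_pos: [0.6358, -0.0195, 0.1484]
orientation: [0.206, -0.035, 0.978, 0.008]
force: [-4.7, 0.4, 1.4]
grip_width: 0.006
gripper_force: 1.9
```

```bash
python3 -c "
from mag import *
stat()"
```

```text
t 22.35 mag TCP mm [43.7 -0.9 11.7] F mag [-3.66  0.75  3.16] w 0.006
tilt [-0.0019  0.0037  0.0007]
```

{"fn": "step_arm", "kwargs": {"commands": [[[-0.0005,0,0],[0,0,0]],[[-0.001,0,0],[0,0,0]],[[-0.0015,0,0],[0,0,0]],[[-0.002,0,0],[0,0,0]],[[-0.0025,0,0],[0,0,0]],[[-0.003,0,0],[0,0,0]],[[-0.0035,0,0],[0,0,0]],[[-0.004,0,0],[0,0,0]]]}}

```text
time_s: 23.35
tcp_pos: [0.6395, -0.0192, 0.15]
orientation: [0.206, -0.035, 0.978, 0.008]
force: [-4.5, -0.5, 1.8]
grip_width: 0.004
gripper_force: 1.9
```

```bash
python3 -c "
from mag import *
stat()"
```

```text
t 23.35 mag TCP mm [47.6 -0.9 11.6] F mag [-3.39 -0.13  3.45] w 0.004
tilt [-0.002   0.0037  0.0007]
```

{"fn": "step_arm", "kwargs": {"commands": [[[-0.0005,0,0],[0,0,0]],[[-0.001,0,0],[0,0,0]],[[-0.0015,0,0],[0,0,0]],[[-0.002,0,0],[0,0,0]],[[-0.0025,0,0],[0,0,0]],[[-0.003,0,0],[0,0,0]],[[-0.003,0,0],[0,0,0]],[[-0.003,0,0],[0,0,0]]]}}

```text
time_s: 24.35
tcp_pos: [0.6416, -0.0191, 0.1508]
orientation: [0.205, -0.035, 0.978, 0.009]
force: [-6.4, -0.2, 1.6]
grip_width: 0.004
gripper_force: 2.8
```

```bash
python3 -c "
from mag import *
stat()"
```

```text
t 24.35 mag TCP mm [49.9 -0.8 11.5] F mag [-5.17  0.24  4.08] w 0.004
tilt [-0.0022  0.0052  0.0007]
```

{"fn": "step_arm", "kwargs": {"commands": [[[-0.0005,0,0],[0,0,0]],[[-0.001,0,0],[0,0,0]],[[-0.0015,0,0],[0,0,0]],[[-0.002,0,0],[0,0,0]],[[-0.002,0,0],[0,0,0]],[[-0.002,0,0],[0,0,0]],[[-0.002,0,0],[0,0,0]],[[-0.002,0,0],[0,0,0]]]}}

```text
time_s: 25.35
tcp_pos: [0.642, -0.019, 0.1509]
orientation: [0.204, -0.035, 0.978, 0.009]
force: [-11.8, -2.6, 4.2]
grip_width: 0.004
gripper_force: 5.2
```

```bash
python3 -c "
from mag import *
stat()"
```

```text
t 25.35 mag TCP mm [50.3 -0.8 11.4] F mag [-9.26 -1.7   8.67] w 0.004
tilt [-0.0027  0.0083  0.0006]
```

{"fn": "step_arm", "kwargs": {"commands": [[[0,0,-0.0007],[0,0,0]],[[0,0,-0.0015],[0,0,0]],[[-0.0004,0,-0.0015],[0,0,0]],[[-0.0008,0,-0.0015],[0,0,0]],[[-0.0012,0,-0.0015],[0,0,0]],[[-0.0015,0,-0.0015],[0,0,0]],[[-0.0015,0,-0.0015],[0,0,0]],[[-0.0015,0,-0.0015],[0,0,0]]]}}

```text
time_s: 26.35
tcp_pos: [0.6426, -0.0188, 0.1517]
orientation: [0.203, -0.035, 0.979, 0.009]
force: [-8.1, -4.0, -5.7]
grip_width: 0.004
gripper_force: 5.0
```

```bash
python3 -c "
from mag import *
stat()"
```

```text
t 26.35 mag TCP mm [51.2 -0.7 11.9] F mag [-9.97 -3.36 -1.83] w 0.004
tilt [-0.0031  0.0099  0.0008]
```

{"fn": "step_arm", "kwargs": {"commands": [[[-0.0004,0,0],[0,0,0]],[[-0.0008,0,0],[0,0,0]],[[-0.0012,0,0],[0,0,0]],[[-0.0016,0,0],[0,0,0]],[[-0.002,0,0],[0,0,0]],[[-0.002,0,0],[0,0,0]],[[-0.002,0,0],[0,0,0]],[[-0.002,0,0],[0,0,0]]]}}

```text
time_s: 27.35
tcp_pos: [0.6469, -0.0186, 0.155]
orientation: [0.206, -0.035, 0.978, 0.009]
force: [-2.5, -0.1, -5.2]
grip_width: 0.004
gripper_force: 2.1
```

```bash
python3 -c "
from mag import *
stat()"
```

```text
t 27.35 mag TCP mm [56.5 -0.7 13.1] F mag [-4.4   0.05 -3.72] w 0.004
tilt [-0.0021  0.003   0.0007]
```

{"fn": "step_arm", "kwargs": {"commands": [[[-0.0003,0,0.0004],[0,0,0]],[[-0.0006,0,0.0008],[0,0,0]],[[-0.0009,0,0.0008],[0,0,0]],[[-0.0012,0,0.0008],[0,0,0]],[[-0.0016,0,0.0008],[0,0,0]],[[-0.002,0,0.0008],[0,0,0]],[[-0.002,0,0.0008],[0,0,0]],[[-0.002,0,0.0008],[0,0,0]]]}}

```text
time_s: 28.35
tcp_pos: [0.6489, -0.0187, 0.1549]
orientation: [0.206, -0.035, 0.978, 0.008]
force: [-0.8, -0.8, 0.4]
grip_width: 0.003
gripper_force: 0.5
```

```bash
python3 -c "
from mag import *
stat()"
```

```text
t 28.35 mag TCP mm [58.3 -1.  12.3] F mag [-0.63 -0.76  0.75] w 0.003
tilt [-0.0018  0.0034  0.0008]
```

{"fn": "step_arm", "kwargs": {"commands": [[[-0.0003,0,0],[0,0,0]],[[-0.0006,0,0],[0,0,0]],[[-0.0009,0,0],[0,0,0]],[[-0.0012,0,0],[0,0,0]],[[-0.0016,0,0],[0,0,0]],[[-0.002,0,0],[0,0,0]],[[-0.0025,0,0],[0,0,0]],[[-0.003,0,0],[0,0,0]]]}}

```text
time_s: 29.35
tcp_pos: [0.6517, -0.0183, 0.1563]
orientation: [0.206, -0.035, 0.978, 0.008]
force: [-0.2, 0.3, 0.4]
grip_width: 0.002
gripper_force: 0.0
```

```bash
python3 -c "
from mag import *
stat()"
```

```text
t 29.35 mag TCP mm [61.4 -0.8 12.4] F mag [-0.    0.33  0.43] w 0.002
tilt [-0.002   0.0033  0.0007]
```

{"fn": "step_arm", "kwargs": {"commands": [[[-0.0003,0,0],[0,0,0]],[[-0.0006,0,0],[0,0,0]],[[-0.001,0,0],[0,0,0]],[[-0.0014,0,0],[0,0,0]],[[-0.0018,0,0],[0,0,0]],[[-0.0022,0,0],[0,0,0]],[[-0.0026,0,0],[0,0,0]],[[-0.003,0,0],[0,0,0]]]}}

```text
time_s: 30.35
tcp_pos: [0.6529, -0.0182, 0.1565]
orientation: [0.204, -0.035, 0.978, 0.009]
force: [-9.0, -2.3, 2.4]
grip_width: 0.001
gripper_force: 3.7
```

```bash
python3 -c "
from mag import *
stat()"
```

```text
t 30.35 mag TCP mm [62.6 -0.8 12.1] F mag [-7.39 -1.64  5.93] w 0.001
tilt [-0.0025  0.0069  0.0006]
```

{"fn": "step_arm", "kwargs": {"commands": [[[-0.0004,0,-0.0003],[0,0,0]],[[-0.0008,0,-0.0006],[0,0,0]],[[-0.0012,0,-0.0008],[0,0,0]],[[-0.0016,0,-0.001],[0,0,0]],[[-0.002,0,-0.001],[0,0,0]],[[-0.002,0,-0.001],[0,0,0]],[[-0.002,0,-0.001],[0,0,0]],[[-0.002,0,-0.001],[0,0,0]]]}}

```text
time_s: 31.35
tcp_pos: [0.6529, -0.0182, 0.1566]
orientation: [0.202, -0.035, 0.979, 0.009]
force: [-9.2, -3.2, -1.9]
grip_width: 0.004
gripper_force: 4.9
```

```bash
python3 -c "
from mag import *
stat()"
```

```text
t 31.35 mag TCP mm [62.6 -0.7 12.2] F mag [-9.33 -2.55  2.12] w 0.004
tilt [-0.0031  0.011   0.0008]
```

{"fn": "step_arm", "kwargs": {"commands": [[[-0.0005,0,0],[0,0,0]],[[-0.001,0,0],[0,0,0]],[[-0.0015,0,-0.0003],[0,0,0]],[[-0.002,0,-0.0005],[0,0,0]],[[-0.0022,0,-0.0005],[0,0,0]],[[-0.0022,0,-0.0005],[0,0,0]],[[-0.0022,0,-0.0005],[0,0,0]],[[-0.0022,0,-0.0005],[0,0,0]]]}}

```text
time_s: 32.35
tcp_pos: [0.6529, -0.0181, 0.1567]
orientation: [0.2, -0.035, 0.979, 0.009]
force: [-14.6, -4.9, -1.0]
grip_width: 0.004
gripper_force: 7.6
```

```bash
python3 -c "
from mag import *
stat()"
```

```text
t 32.35 mag TCP mm [62.7 -0.7 12.2] F mag [-13.99  -3.82   5.16] w 0.004
tilt [-0.0037  0.0154  0.0008]
```

{"fn": "step_arm", "kwargs": {"commands": [[[-0.0003,0,0],[0,0,0]],[[-0.0005,0,0],[0,0,0]],[[-0.0005,0,0],[0,0,0]],[[-0.0005,0,0],[0,0,0]],[[-0.0005,0,0],[0,0,0]],[[-0.0005,0,0],[0,0,0]],[[-0.0005,0,0],[0,0,0]],[[-0.0005,0,0],[0,0,0]]]}}

```text
time_s: 33.35
tcp_pos: [0.6529, -0.0181, 0.1567]
orientation: [0.2, -0.035, 0.979, 0.009]
force: [-16.8, -5.1, -0.6]
grip_width: 0.004
gripper_force: 8.4
```

```bash
python3 -c "
from mag import *
stat()"
```

```text
t 33.35 mag TCP mm [62.7 -0.7 12.3] F mag [-15.85  -3.91   6.4 ] w 0.004
tilt [-0.0038  0.0164  0.0007]
```

It's pressed at about 16 N on the stop. I'll back off down the slope, then withdraw.

{"fn": "step_arm", "kwargs": {"commands": [[[0.002,0,0],[0,0,0]],[[0.005,0,0],[0,0,0]],[[0.01,0,0],[0,0,0]],[[0.018,0,0],[0,0,0]],[[0.028,0,0],[0,0,0]],[[0.04,0,-0.01],[0,0,0]],[[0.055,0,-0.03],[0,0,0]],[[0.07,0,-0.06],[0,0,0]]]}}

```text
time_s: 34.35
tcp_pos: [0.5683, -0.0242, 0.1872]
orientation: [0.205, -0.035, 0.978, 0.009]
force: [0.2, -0.7, 0.4]
grip_width: 0.006
gripper_force: 0.0
```

{"fn": "step_arm", "kwargs": {"commands": [[[0.02,0,-0.03],[0,0,0]],[[0.04,0,-0.05],[0,0,0]],[[0.05,0,-0.06],[0,0,0]],[[0.05,0,-0.06],[0,0,0]],[[0.05,0,-0.06],[0,0,0]],[[0.05,0,-0.06],[0,0,0]],[[0.05,0,-0.06],[0,0,0]],[[0.05,0,-0.06],[0,0,0]]]}}

```text
time_s: 35.35
tcp_pos: [0.5002, -0.0294, 0.2217]
orientation: [0.206, -0.035, 0.978, 0.009]
force: [-0.4, -0.3, -0.0]
grip_width: 0.004
gripper_force: 0.0
```

```bash
python3 - <<'E'
from mag import *
stat();a=eyes.read_camera("side");b=eyes.read_camera("scene")
cv2.imwrite("pics/end.png",cv2.hconcat([cv2.resize(a[110:290,180:340],(390,440)),cv2.resize(b[140:320,220:380],(390,440))]))
E
```

```text
t 35.35 mag TCP mm [-50.8  -1.  133.9] F mag [-0.44 -0.31  0.18] w 0.004
tilt [-0.0022  0.0043  0.0007]
```

View pics/end.png

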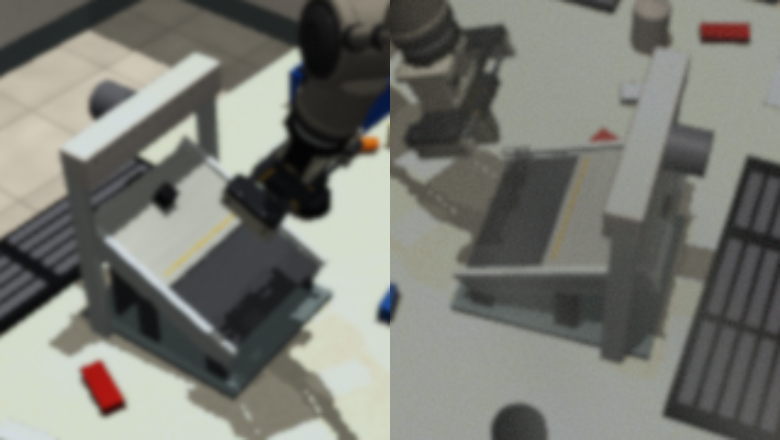

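The cover is shut up the slope, with the tab at (165,195) in the left crop. It stays there with the gripper clear.

```bash
python3 -c "
from look import *
print(ctrl.hand_in())"
```

```text
the job is handed in; nothing more can be done
None
```

The job is handed in, with no verdict shown: both blanks are in their bays, and the cover clicked home, was pressed on its stop at about 16 N, and stayed shut once released.

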